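# Nest the clean ink pots at the pad printer

## Task

Three matching white ink pots have been cleaned: one stands in the shallow steel tray, and two of the same size stand on the bench. Nest the two from the bench, one after the other in either order, into the pot in the tray, so that all three make one upright stack, each fully seated in the one below, with the bottom pot still in the tray about where it stands now. The smaller pot and the tall beaker do not belong to the set.

Things in the scene. Friction and masses are not known exactly. Their poses are not given: they have to be found in the camera images.
- tray_pot: Open white plastic pot, 72 mm tall, about 0.08 kg. Top 26 mm: straight collar, 60 mm outside, 53 mm inside; below it the body tapers from 49 to 32 mm diameter at the foot. Origin: centre of the underside; z: its axis, up. Bottom of the stack, loose in a fixed steel tray (200 x 150 mm, floor 3 mm up, lip 12 mm) to the robot's right. A pot nested in it rests its collar's lower edge on this rim, 26 mm higher.
- pot_a: Open white plastic pot, 72 mm tall, about 0.08 kg. Top 26 mm: straight collar, 60 mm outside, 53 mm inside; below it the body tapers from 49 to 32 mm diameter at the foot. Origin: centre of the underside; z: its axis, up. Stands upright on the bench, among two odd vessels that may swap places with it: a smaller pot (41 mm wide, 49 mm tall) and a beaker (105 mm tall). Same as tray_pot and pot_b; nested, it sits 26 mm higher.
- pot_b: Open white plastic pot, 72 mm tall, about 0.08 kg. Top 26 mm: straight collar, 60 mm outside, 53 mm inside; below it the body tapers from 49 to 32 mm diameter at the foot. Origin: centre of the underside; z: its axis, up. Stands upright on the bench, among two odd vessels that may swap places with it: a smaller pot (41 mm wide, 49 mm tall) and a beaker (105 mm tall). Same as tray_pot and pot_a; nested, it sits 26 mm higher.
Mind the look-alikes: they are no part of the job. What is shaped like the tray_pot but orange is not meant.

How it is judged:
By the outcome, as a careful person would: the job done as asked, in the order asked, and still so for the second after the job is handed in, with the robot touching nothing.
It also fails if it takes over 54 s, if anything falls off the work surface, if the arm or the gripper's body presses on something with over 40 N, if the wrist force passes 120 N, or if a joint passes its speed limit or range.

## Robot

A 6-joint arm with a two-finger parallel gripper is mounted at the origin on the work surface. World frame = base frame: x ahead of the robot, y to its left, z up, the work surface at z = 0. Lengths are in m, angles in rad, forces in N, time in s.
With the tool pointing down it reaches from about 0.35 to 0.8 m from the base axis. Payload 7.3 kg.
Tool frame: the origin (TCP) lies between the finger pads; the fingertips stand 22 mm ahead of it and the grasp point (between the pads) lies 3 mm ahead of it; z points along the fingers, y is the direction in which the jaws open and shut (so a half turn about z gives the same grasp; the last joint's range is limited). The gripper opens to 85 mm and grips with 20 to 120 N. Pads are 22 mm wide; open, the fingers measure 114 mm over their backs; the gripper's body (76 mm by 85 mm) begins 54 mm behind the grasp point. The pads swing forward as they close: fully open they stand 13 mm farther back than shut.
Start: joints at [-1.313, 0.342, 1.524, -0, 1.275, -0.146], TCP at [0.206, -0.483, 0.253] pointing down, gripper open.
Joint ranges: [-2.53, 2.53], [-0.77, 2.02], [0.04, 2.7], [-1, 4.14], [0.28, 2.66], [-3.11, 3.11]. Speed limits (rad/s): [2.57, 2.57, 3.14, 3.14, 3.14, 3.14].

## Interface

Orientations are given as [roll, pitch, yaw] about the fixed x, y, z axes, in that order (R = Rz(yaw) Ry(pitch) Rx(roll)).
In Python, from station import env gives the robot as it stands.
- The arm moves only by the tool send_rows, never from a script. Its argument "deltas" is a list that holds one entry, the list of rows, each a list of 7 numbers: the shift along the tool's x, y, z in mm, then the turn, a rotation vector about the tool's x, y, z in units of 6 degrees (1.0 is 6 degrees), then the opening, from -1 (shut) to 1 (fully open). A call has 1 to 20 rows; each row is the pose to reach, as a shift and turn from the pose measured when the call began, along the tool's axes at that moment; what a row does not reach only later rows make up. A row lasts 1/8 s, in which the tool goes at most 62.5 mm and 10.7 degrees, less where a joint would pass 70% of its speed; a pose out of reach is approached as far as the arm can. A call with a gripper value outside its range is refused whole. The fingers move at their own pace and stop on an object; "newtons" is the grip in N (left out, the last holds). Time passes only in rows, so rows that repeat a pose let the fingers close. It gives the time, the measured TCP pose, the force and the opening at its end, in the units of the state.
- env.get_obs(): the state, without advancing time (a new reading comes with each control period).
- env.capture(name): name is "scene" or "top" or "wrist"; returns a dict with "image" (480x640x3 uint8, red, green, blue), "z_map" (480x640 float32, m along the optical axis (not along the pixel's ray), 0 where there is no reading), "K" (3x3 intrinsics, pixels), "dist_coeffs" ([k1, k2, p1, p2, k3] as OpenCV has them; the pictures are not rectified), "T" (4x4, takes a point from camera to world coordinates). Camera axes: x right, y down, z forward; pixel columns grow to the right and rows downward; lengths in m; the calibration is good to about 2 mm. A picture is of the moment at which its call begins.
- env.close_job(): hands the job in, once; it reports no verdict.
The state is a dict: "clock": time; "joints": joint angles; "joint_velocities": joint speeds; "joint_efforts": joint torques, N m; "ee_pos": TCP position; "ee_rot": TCP orientation; "ft_force": force on the tool from outside, world axes, zero at the start; "ft_torque": the same for the moment, N m; "opening": finger opening in m.
Only numpy, scipy, OpenCV 4.12 (cv2) and the standard library are available. Lean on these libraries where they do the work, as an engineer would, in place of code of your own. Each camera call takes 0.05 s, during which the arm holds its last target. There are 200 camera calls.

## Working session

There is one attempt and no reset: what is moved stays moved. The work goes in short steps, Python scripts to look and compute and a tool call to move; the robot and the scene stay as the last step left them, time stands still between calls to the robot, and variables do not carry over. Pictures are saved under pics/ and viewed, about 8 in all and at most 12, crops included, and the job is handed in when it is done.

Besides the shell and the picture viewer there is one more tool, called after ">>>" by a JSON object that holds its "name" and its "arguments". send_rows: Moves the arm, as the interface text tells. Its arguments: {"type":"object","properties":{"deltas":{"type":"array"},"newtons":{"type":"number"}},"required":["deltas"]}

```bash
ls; mkdir -p pics
python3 - <<'E'
from station import env
import cv2,numpy as np
o=env.get_obs()
for k in ("clock","ee_pos","ee_rot","opening"):print(k,o[k])
for n in("top","scene"):
    c=env.capture(n);np.savez(f"pics/{n}0.npz",**c)
    cv2.imwrite(f"pics/{n}0.png",c["image"][...,::-1]);print(n,c["K"].tolist(),c["dist_coeffs"],np.round(c["T"],3).tolist())
E
```

```text
pics
clock 0.0
ee_pos [ 0.20621146 -0.48240039  0.25262938]
ee_rot [-3.14005199e+00 -2.11718879e-04  4.03857936e-01]
opening 0.08562081892924794
top [[582.0229652156604, 0.0, 323.72207647638817], [0.0, 582.0229652156604, 247.46459332541247], [0.0, 0.0, 1.0]] [-0.16794888  0.          0.          0.          0.        ] [[-0.011, -0.998, 0.054, 0.463], [-1.0, 0.011, 0.002, -0.1], [-0.002, -0.054, -0.999, 1.21], [0.0, 0.0, 0.0, 1.0]]
scene [[590.4470594362654, 0.0, 320.7367206880306], [0.0, 590.4470594362654, 244.41175169591605], [0.0, 0.0, 1.0]] [-0.06813551  0.          0.          0.          0.        ] [[-0.889, 0.364, -0.278, 0.899], [0.458, 0.698, -0.55, 0.608], [-0.006, -0.616, -0.788, 1.093], [0.0, 0.0, 0.0, 1.0]]
```

View pics/top0.png

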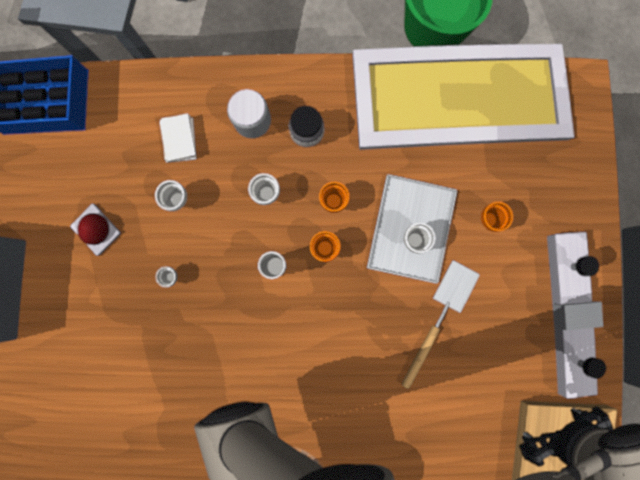

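View pics/scene0.png

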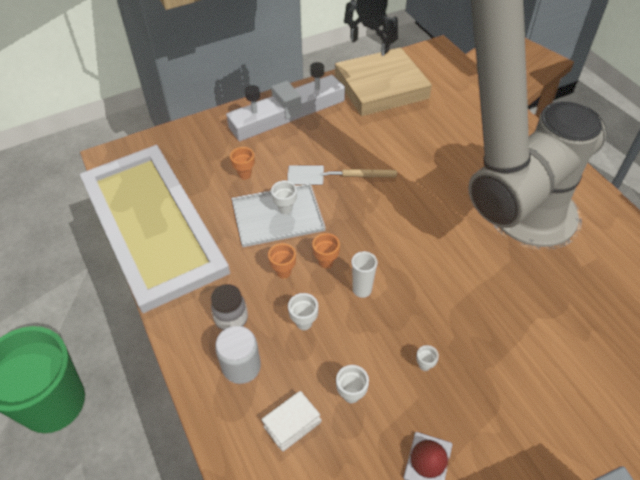

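The top view shows the two set pots at about (171,195) and (264,188) and the tray pot at (419,238). The beaker is at (271,265), the small pot at (166,277), and the orange look-alikes at (334,196), (325,247) and (498,216). The scene view agrees: pots at (352,384) and (303,311), beaker at (363,273). Next I'll measure the rims.

```bash
cat > h.py <<'E'
import numpy as np,cv2
def rays(c,px):
    u=cv2.undistortPoints(np.float64(px).reshape(-1,1,2),c["K"],c["dist_coeffs"]).reshape(-1,2)
    d=np.c_[u,np.ones(len(u))]@c["T"][:3,:3].T
    return c["T"][:3,3],d
def onplane(c,px,z):
    o,d=rays(c,px); return o+d*((z-o[2])/d[:,2])[:,None]
def cloud(c):
    v,u=np.indices(c["z_map"].shape); o,d=rays(c,np.c_[u.ravel(),v.ravel()])
    return (o+d*c["z_map"].reshape(-1,1)).reshape(480,640,3)
def pot(c,xy,zr,sat=80):
    "rim centre near xy: white region's points at rim height by depth; circle of its outline"
    P=cloud(c); hsv=cv2.cvtColor(c["image"],cv2.COLOR_RGB2HSV)
    near=np.hypot(P[...,0]-xy[0],P[...,1]-xy[1])<.05
    m=near&(hsv[...,1]<sat)&(abs(P[...,2]-zr)<.008)&(c["z_map"]>0)
    v,u=np.nonzero(m)
    if len(u)<8: return None
    Q=onplane(c,np.c_[u,v],zr)[:,:2]
    (x,y),r=cv2.minEnclosingCircle(np.float32(Q))
    h=cv2.convexHull(np.float32(Q)).reshape(-1,2)
    a=np.linalg.lstsq(np.c_[2*h,np.ones(len(h))],(h**2).sum(1),rcond=None)[0]
    return len(u),np.round([x,y,r],4),np.round([*a[:2],np.sqrt(a[2]+a[0]**2+a[1]**2)],4),np.round(np.median(P[m][:,2]),4)
E
python3 - <<'E'
from h import *
T=np.load("pics/top0.npz");S=np.load("pics/scene0.npz")
T=dict(T);S=dict(S)
for n,px,z in(("A",(171,195),.072),("B",(264,188),.072),("tray",(419,238),.075),("beaker",(271,265),.105),("small",(166,277),.049)):
    p=onplane(T,[px],z)[0]; print(n,p.round(3)); print("  top",pot(T,p,z));print("  scn",pot(S,p,z))
E
```

```text
A [0.632 0.205 0.072]
  top (210, array([0.6323, 0.2072, 0.0316]), array([0.6327, 0.208 , 0.0297]), np.float64(0.0709))
  scn (258, array([0.6341, 0.2086, 0.0322]), array([0.6346, 0.208 , 0.0306]), np.float64(0.0708))
B [0.643 0.018 0.072]
  top (193, array([0.6427, 0.0205, 0.0305]), array([0.6425, 0.0198, 0.0295]), np.float64(0.0714))
  scn (229, array([0.6451, 0.0206, 0.0331]), array([0.645 , 0.0197, 0.0309]), np.float64(0.0699))
tray [ 0.54  -0.286  0.075]
  top (188, array([ 0.5415, -0.287 ,  0.0306]), array([ 0.5414, -0.2873,  0.0299]), np.float64(0.0741))
  scn (184, array([ 0.5451, -0.2861,  0.0344]), array([ 0.5446, -0.2868,  0.0319]), np.float64(0.0731))
beaker [0.49  0.002 0.105]
  top (146, array([0.4903, 0.0022, 0.0258]), array([0.4903, 0.0023, 0.0253]), np.float64(0.1046))
  scn (176, array([0.4926, 0.0008, 0.0281]), array([0.4924, 0.0009, 0.0266]), np.float64(0.1033))
small [0.469 0.221 0.049]
  top (98, array([0.4697, 0.2207, 0.021 ]), array([0.4702, 0.2208, 0.0199]), np.float64(0.049))
  scn (137, array([0.4724, 0.2198, 0.0228]), array([0.4713, 0.2204, 0.0213]), np.float64(0.0477))
```

```bash
cat >> h.py <<'E'
from scipy.spatial.transform import Rotation as Ro
def delta(o,p,yaw=.404):
    R=Ro.from_euler("xyz",o["ee_rot"]); G=Ro.from_euler("xyz",[np.pi,0,yaw])
    return (R.inv().apply(np.array(p)-o["ee_pos"])*1000).round(1),((R.inv()*G).as_rotvec()/np.radians(6)).round(2)
E
python3 - <<'E'
from h import *
from station import env
print(delta(env.get_obs(),[.6435,.020,.2]))
E
```

```text
(array([ 599.5, -290.1,   53.2]), array([-0.01, -0.  , -0.  ]))
```

>>> {"name": "send_rows", "arguments": {"deltas": [[[50,-24,0,0,0,0,1],[100,-48,0,0,0,0,1],[150,-73,0,0,0,0,1],[200,-97,0,0,0,0,1],[250,-121,0,0,0,0,1],[300,-145,0,0,0,0,1],[350,-169,0,0,0,0,1],[400,-193,0,0,0,0,1],[450,-218,0,0,0,0,1],[500,-242,0,0,0,0,1],[550,-266,0,0,0,0,1],[585,-283,30,0,0,0,1],[600,-290,53,0,0,0,1],[600,-290,53,0,0,0,1],[600,-290,53,0,0,0,1],[600,-290,53,0,0,0,1]]]}}

```text
clock: 2.1
ee_pos: [0.6441, 0.0191, 0.2018]
ee_rot: [-3.141, -0.002, 0.403]
ft_force: [0.5, -0.9, -0.9]
opening: 0.0854
```

Run:
```python
from h import *
from station import env
o=env.get_obs();print(o["clock"],o["ee_pos"],o["ee_rot"],o["opening"])
c=env.capture("wrist");cv2.imwrite("pics/w1.png",c["image"][...,::-1])
print(np.round(c["T"],3).tolist(),pot(c,(.6435,.02),.072))
print(delta(o,[.6435,.02,.142]))
```

```text
2.1 [0.64414418 0.01907922 0.20177676] [-3.14136475e+00 -2.07407496e-03  4.02621653e-01] 0.08537626463539368
[[0.392, -0.873, -0.291, 0.72], [-0.92, -0.372, -0.124, 0.05], [-0.0, 0.316, -0.949, 0.324], [0.0, 0.0, 0.0, 1.0]] (1781, array([0.644 , 0.0182, 0.0308]), array([0.6438, 0.018 , 0.0302]), np.float64(0.0726))
(array([-0.4, -1.1, 59.8]), array([-0.  , -0.02, -0.01]))
```

View pics/w1.png

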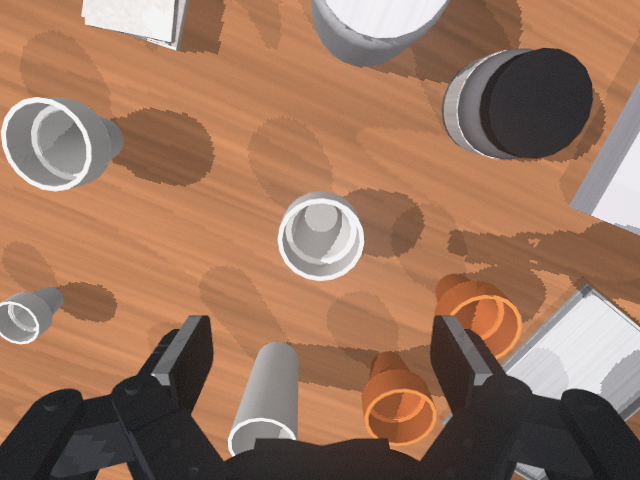

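>>> {"name": "send_rows", "arguments": {"deltas": [[[0,0,40,0,0,0,1],[0,0,80,0,0,0,1],[0,0,110,0,0,0,1],[0,0,127,0,0,0,1],[0,0,134,0,0,0,1],[0,0,134,0,0,0,1],[0,0,134,0,0,0,0.2],[0,0,134,0,0,0,0.2],[0,0,134,0,0,0,0.2],[0,0,134,0,0,0,0.2],[0,0,134,0,0,0,0.2],[0,0,134,0,0,0,0.2]]], "newtons": 30}}

```text
clock: 3.65
ee_pos: [0.645, 0.0194, 0.0691]
ee_rot: [3.141, -0.004, 0.403]
ft_force: [-0.3, 0.6, 6.7]
opening: 0.0582
```

>>> {"name": "send_rows", "arguments": {"deltas": [[[0,0,0,0,0,0,-0.2],[0,0,0,0,0,0,-0.2],[0,0,-20,0,0,0,-0.2],[0,0,-60,0,0,0,-0.2],[0,0,-105,0,0,0,-0.2],[0,0,-135,0,0,0,-0.2],[0,0,-135,0,0,0,-0.2],[0,0,-135,0,0,0,-0.2]]]}}

```text
clock: 4.65
ee_pos: [0.6438, 0.0193, 0.2025]
ee_rot: [-3.141, -0.002, 0.403]
ft_force: [-0.2, -1.4, -1.8]
opening: 0.0576
```

Run:
```python
from h import *
from station import env
o=env.get_obs();print(o["clock"],o["ee_pos"],o["ee_rot"],o["opening"],o["ft_force"])
c=env.capture("wrist");cv2.imwrite("pics/w2.png",c["image"][...,::-1])
P=cloud(c)-o["ee_pos"]; R=Ro.from_euler("xyz",o["ee_rot"]).as_matrix(); Q=P@R
np.save("pics/Q2.npy",Q)
for u,v in((320,240),(240,350),(400,350)):print(u,v,Q[v,u].round(4))
print(pot(c,o["ee_pos"][:2],o["ee_pos"][2]+.003))
print(delta(o,[.543,-.287,.21]))
```

```text
4.65 [0.64377309 0.01925886 0.20246603] [-3.14110849e+00 -1.78510481e-03  4.02722920e-01] 0.05760002479716897 [-0.21299325 -1.36168431 -1.8136257 ]
320 240 [-2.510e-02  1.000e-04  2.017e-01]
240 350 [ 0.002  -0.0278 -0.0042]
400 350 [ 0.0024  0.0293 -0.0048]
(9693, array([0.6462, 0.019 , 0.0452]), array([0.6446, 0.018 , 0.0354]), np.float64(0.2055))
(array([-212.7,  242.3,   -8. ]), array([-0.  , -0.02, -0.01]))
```

View pics/w2.png

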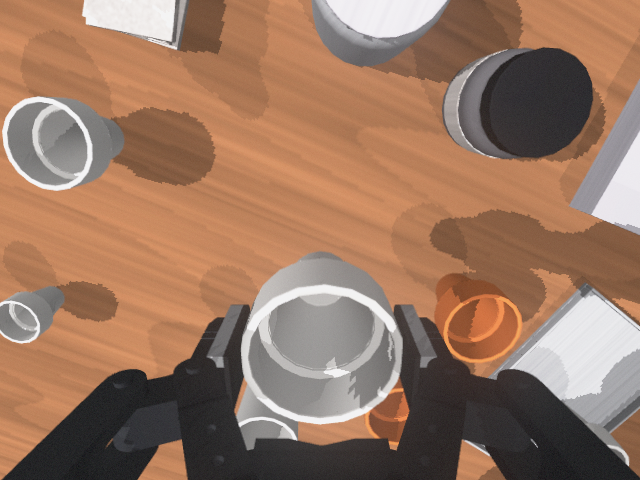

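The wrist view shows the pot upright between the pads, with its rim centred at about (322,352). Now I'll measure the rim and fingertips in the tool frame.

Run:
```python
from h import *
Q=np.load("pics/Q2.npy"); im=cv2.imread("pics/w2.png")
m=(im.min(2)>205)&(abs(Q[...,2]+.004)<.006)&(np.hypot(Q[...,0],Q[...,1])<.04)
m=m&(np.hypot(Q[...,0],Q[...,1])>.022)
q=Q[m]; (x,y),r=cv2.minEnclosingCircle(np.float32(q[:,:2])); print("rim c",x,y,r,len(q))
h=cv2.convexHull(np.float32(q[:,:2])).reshape(-1,2)
a=np.linalg.lstsq(np.c_[2*h,np.ones(len(h))],(h**2).sum(1),rcond=None)[0];print(a[:2])
pl=np.linalg.lstsq(np.c_[q[:,:2],np.ones(len(q))],q[:,2],rcond=None)[0];print("rim plane tilt",pl)
for s in(-1,1):
    f=(im.max(2)<140)&(s*Q[...,1]>.029)&(s*Q[...,1]<.05)&(abs(Q[...,0])<.02)&(Q[...,2]<.05)
    print(s,f.sum(),np.percentile(Q[f][:,2],[50,95,99]).round(4))
```

```text
rim c -0.0022603576071560383 0.0011956723174080253 0.030389312654733658 2886
[-0.00224412  0.00138147]
rim plane tilt [ 0.00176012  0.01229189 -0.00388715]
-1 7494 [-0.0366  0.      0.0085]
1 7493 [-0.0314  0.0036  0.0103]
```

>>> {"name": "send_rows", "arguments": {"deltas": [[[-35,27,0,0,0,0,-0.2],[-70,54,-8,0,0,0,-0.2],[-105,81,-8,0,0,0,-0.2],[-140,108,-8,0,0,0,-0.2],[-175,135,-8,0,0,0,-0.2],[-210,162,-8,0,0,0,-0.2],[-245,190,-8,0,0,0,-0.2],[-280,217,-8,0,0,0,-0.2],[-305,236,-8,0,0,0,-0.2],[-313,242,-8,0,0,0,-0.2],[-313,242,-8,0,0,0,-0.2],[-313,242,-8,0,0,0,-0.2]]]}}

```text
clock: 6.2
ee_pos: [0.451, -0.325, 0.2091]
ee_rot: [-3.14, -0.001, 0.404]
ft_force: [0.1, -0.1, -1.1]
opening: 0.0578
```

```bash
cat >> h.py <<'E'
def wheld(c,o):
    "held pot's rim centre in the tool frame"
    R=Ro.from_euler("xyz",o["ee_rot"]).as_matrix(); Q=(cloud(c)-o["ee_pos"])@R; d=np.hypot(Q[...,0],Q[...,1])
    q=Q[(c["image"].min(2)>205)&(abs(Q[...,2]+.004)<.006)&(d<.04)&(d>.022)]
    return cv2.minEnclosingCircle(np.float32(q[:,:2])),q[:,2].mean().round(4),len(q)
E
python3 - <<'E'
from h import *
from station import env
o=env.get_obs();print(o["clock"],o["ee_pos"],o["ee_rot"],o["opening"],o["ft_force"])
c=env.capture("wrist");cv2.imwrite("pics/w3.png",c["image"][...,::-1])
print(wheld(c,o)); r=pot(c,(.543,-.287),.075);print(r)
print(delta(o,[.543,-.287,.21]))
E
```

```text
6.2 [ 0.4509687  -0.32496378  0.2090926 ] [-3.13970030e+00 -9.54656895e-04  4.03821172e-01] 0.0578189734114391 [ 0.11348075 -0.11352349 -1.08722894]
(((-0.0020706383511424065, 0.0011423742398619652), 0.030067583546042442), np.float64(-0.0039), 2325)
(2018, array([ 0.5423, -0.2895,  0.0301]), array([ 0.5422, -0.2895,  0.0298]), np.float64(0.0758))
(array([99.5,  1.3, -0.8]), array([-0.02, -0.01, -0.  ]))
```

View pics/w3.png

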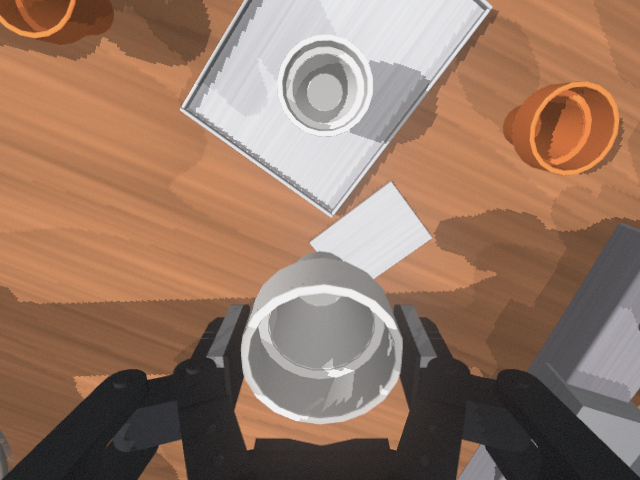

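The wrist view shows the tray pot's rim at (325,85) and the held pot still upright. All three cameras agree to about 2 mm. I'll move over it and lower to just above seated.

>>> {"name": "send_rows", "arguments": {"deltas": [[[35,1,0,0,0,0,-0.2],[70,1.5,0,0,0,0,-0.2],[95,2,0,0,0,0,-0.2],[100,2,0,0,0,0,-0.2],[100,2,0,0,0,0,-0.2],[100,2,30,0,0,0,-0.2],[100,2,55,0,0,0,-0.2],[100,2,70,0,0,0,-0.2],[100,2,82,0,0,0,-0.2],[100,2,92,0,0,0,-0.2],[100,2,100,0,0,0,-0.2],[100,2,105,0,0,0,-0.2],[100,2,105,0,0,0,-0.2],[100,2,105,0,0,0,-0.2]]]}}

```text
clock: 8.0
ee_pos: [0.544, -0.2874, 0.1047]
ee_rot: [-3.141, -0.001, 0.404]
ft_force: [0.3, 0.8, -0.0]
opening: 0.058
```

>>> {"name": "send_rows", "arguments": {"deltas": [[[0,0,3,0,0,0,-0.2],[0,0,6,0,0,0,-0.2],[0,0,7,0,0,0,-0.2],[0,0,8,0,0,0,-0.2],[0,0,8,0,0,0,-0.2]]]}}

```text
clock: 8.62
ee_pos: [0.5446, -0.2879, 0.0981]
ee_rot: [3.14, -0.002, 0.404]
ft_force: [-0.7, 1.1, 6.9]
opening: 0.0581
```

>>> {"name": "send_rows", "arguments": {"deltas": [[[0,0,0,0,0,0,0.5],[0,0,0,0,0,0,1],[0,0,0,0,0,0,1],[0,0,0,0,0,0,1],[0,0,-20,0,0,0,1],[0,0,-60,0,0,0,1],[0,0,-112,0,0,0,1],[-40,0,-112,0,0,0,1],[-80,0,-112,0,0,0,1],[-80,0,-112,0,0,0,1],[-80,0,-112,0,0,0,1]]]}}

```text
clock: 10.0
ee_pos: [0.4712, -0.3193, 0.21]
ee_rot: [3.14, -0.003, 0.404]
ft_force: [0.4, 0.4, 0.2]
opening: 0.0852
```

Run:
```python
from h import *
from station import env
o=env.get_obs();print(o["clock"],o["ee_pos"],o["ee_rot"],o["opening"],o["ft_force"])
c=env.capture("wrist");cv2.imwrite("pics/w4.png",c["image"][...,::-1])
for z in (.101,.075): print(z,pot(c,(.543,-.287),z))
P=cloud(c);m=(np.hypot(P[...,0]-.543,P[...,1]+.287)<.036)&(P[...,2]>.09)
q=P[m];pl=np.linalg.lstsq(np.c_[q[:,:2]-[.543,-.287],np.ones(len(q))],q[:,2],rcond=None)[0];print("rim plane",pl)
print(delta(o,[.634,.207,.2]))
```

```text
10.0 [ 0.47119213 -0.31929128  0.20998771] [ 3.14025912e+00 -3.08165606e-03  4.03828467e-01] 0.08521113884697404 [0.40577048 0.35104452 0.21163275]
0.101 (2374, array([ 0.5429, -0.2894,  0.0302]), array([ 0.5429, -0.2894,  0.0298]), np.float64(0.1018))
0.075 (2889, array([ 0.5429, -0.2894,  0.0275]), array([ 0.5428, -0.2895,  0.0272]), np.float64(0.0785))
rim plane [0.67375389 0.16853203 0.17404131]
(array([ 356.5, -420. ,   10.5]), array([ 0.01, -0.03, -0.  ]))
```

View pics/w4.png

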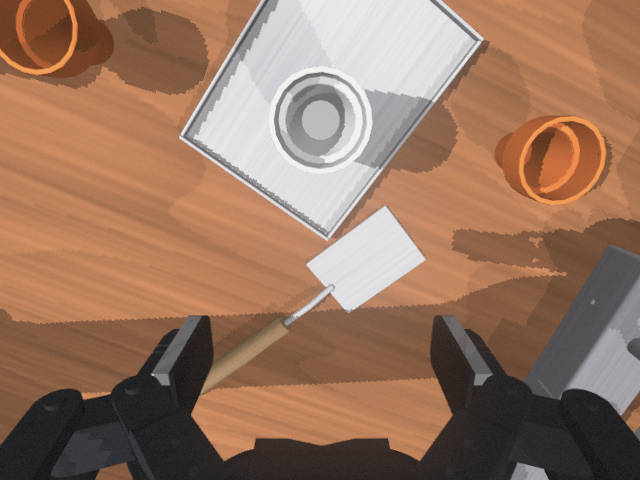

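The wrist view shows the pot nested and upright at (321,119). Its rim is at z 0.102 against 0.101 expected, and the tray pot has not shifted. On to the second pot.

>>> {"name": "send_rows", "arguments": {"deltas": [[[35,-41,0,0,0,0,1],[71,-83,0,0,0,0,1],[107,-126,0,0,0,0,1],[142,-168,0,0,0,0,1],[178,-210,0,0,0,0,1],[214,-252,0,0,0,0,1],[250,-294,0,0,0,0,1],[285,-336,0,0,0,0,1],[321,-378,5,0,0,0,1],[345,-406,10,0,0,0,1],[356,-420,10,0,0,0,1],[356,-420,10,0,0,0,1],[356,-420,10,0,0,0,1],[356,-420,10,0,0,0,1]]]}}

```text
clock: 11.8
ee_pos: [0.6336, 0.2057, 0.2009]
ee_rot: [3.14, -0.003, 0.403]
ft_force: [-0.4, -0.6, 0.1]
opening: 0.0855
```

Run:
```python
from h import *
from station import env
o=env.get_obs();print(o["clock"],o["ee_pos"],o["ee_rot"])
c=env.capture("wrist");r=pot(c,(.6335,.2075),.072);print(r)
print(delta(o,[r[1][0]+.001,r[1][1]+.0007,.068]))
```

```text
11.8 [0.63355167 0.20568904 0.20086984] [ 3.1400085  -0.00326203  0.40288106]
(1788, array([0.6341, 0.207 , 0.0307]), array([0.634 , 0.2071, 0.0302]), np.float64(0.0725))
(array([  1.8,  -1.5, 132.9]), array([ 0.02, -0.03, -0.01]))
```

>>> {"name": "send_rows", "arguments": {"deltas": [[[1,-1,40,0,0,0,1],[1,-1,80,0,0,0,1],[1,-1,110,0,0,0,1],[1,-1,126,0,0,0,1],[1,-1,133,0,0,0,1],[1,-1,133,0,0,0,1],[1,-1,133,0,0,0,0.2],[1,-1,133,0,0,0,0.2],[1,-1,133,0,0,0,0.2],[1,-1,133,0,0,0,0.2],[1,-1,133,0,0,0,-0.2],[1,-1,133,0,0,0,-0.2],[1,-1,110,0,0,0,-0.2],[1,-1,70,0,0,0,-0.2],[1,-1,30,0,0,0,-0.2],[1,-1,-20,0,0,0,-0.2],[1,-1,-30,0,0,0,-0.2],[1,-1,-30,0,0,0,-0.2],[1,-1,-30,0,0,0,-0.2]]]}}

```text
clock: 14.22
ee_pos: [0.6332, 0.2069, 0.2285]
ee_rot: [3.141, 0.001, 0.403]
ft_force: [-1.1, 0.2, -1.6]
opening: 0.0582
```

Run:
```python
from h import *
from station import env
o=env.get_obs();print(o["clock"],o["ee_pos"],o["ee_rot"],o["opening"])
c=env.capture("wrist");print(wheld(c,o))
print(delta(o,[.4515,-.3265,.23]))
```

```text
14.225 [0.63316758 0.20690209 0.22853929] [3.14089979e+00 5.55992939e-04 4.02805174e-01] 0.058172395075593755
(((-0.002245251089334488, 0.0015498907305300236), 0.030350593850016594), np.float64(-0.004), 2432)
(array([-376.2,  419.5,   -1. ]), array([ 0.01,  0.01, -0.01]))
```

>>> {"name": "send_rows", "arguments": {"deltas": [[[-31,35,0,0,0,0,-0.2],[-63,70,0,0,0,0,-0.2],[-94,105,0,0,0,0,-0.2],[-125,140,0,0,0,0,-0.2],[-157,175,0,0,0,0,-0.2],[-188,210,0,0,0,0,-0.2],[-219,245,0,0,0,0,-0.2],[-251,280,0,0,0,0,-0.2],[-282,315,0,0,0,0,-0.2],[-314,350,0,0,0,0,-0.2],[-345,385,0,0,0,0,-0.2],[-367,409,0,0,0,0,-0.2],[-376,420,0,0,0,0,-0.2],[-376,420,0,0,0,0,-0.2],[-376,420,0,0,0,0,-0.2],[-376,420,0,0,0,0,-0.2]]]}}

```text
clock: 16.27
ee_pos: [0.4525, -0.3257, 0.2291]
ee_rot: [3.141, 0.0, 0.404]
ft_force: [0.8, 0.1, -0.8]
opening: 0.0581
```

Run:
```python
from h import *
from station import env
o=env.get_obs();print(o["clock"],o["ee_pos"],o["ee_rot"],o["opening"])
c=env.capture("wrist");w=wheld(c,o);r=pot(c,(.543,-.288),.101);print(w,r)
R=Ro.from_euler("xyz",o["ee_rot"]); off=R.apply([*w[0][0],0])
print(delta(o,[r[1][0]-off[0],r[1][1]-off[1],.131]))
```

```text
16.275 [ 0.45245253 -0.32570848  0.22906335] [3.14115933e+00 4.73897959e-04 4.04399835e-01] 0.05808790969807695
(((-0.001785112195648253, 0.00141412194352597), 0.02997458539903164), np.float64(-0.004), 2547) (2128, array([ 0.5432, -0.2895,  0.0301]), array([ 0.543 , -0.2894,  0.0298]), np.float64(0.1018))
(array([99.5,  1. , 98. ]), array([0., 0., 0.]))
```

>>> {"name": "send_rows", "arguments": {"deltas": [[[35,0,0,0,0,0,-0.2],[70,1,0,0,0,0,-0.2],[94,1,0,0,0,0,-0.2],[99.5,1,0,0,0,0,-0.2],[99.5,1,0,0,0,0,-0.2],[99.5,1,25,0,0,0,-0.2],[99.5,1,45,0,0,0,-0.2],[99.5,1,62,0,0,0,-0.2],[99.5,1,76,0,0,0,-0.2],[99.5,1,87,0,0,0,-0.2],[99.5,1,94,0,0,0,-0.2],[99.5,1,98,0,0,0,-0.2],[99.5,1,98,0,0,0,-0.2],[99.5,1,98,0,0,0,-0.2]]]}}

```text
clock: 18.08
ee_pos: [0.5445, -0.2878, 0.1315]
ee_rot: [3.14, -0.0, 0.404]
ft_force: [0.8, -0.1, -1.4]
opening: 0.0578
```

>>> {"name": "send_rows", "arguments": {"deltas": [[[0,0,3,0,0,0,-0.2],[0,0,5,0,0,0,-0.2],[0,0,7,0,0,0,-0.2],[0,0,8,0,0,0,-0.2],[0,0,8,0,0,0,-0.2]]]}}

```text
clock: 18.7
ee_pos: [0.5451, -0.2883, 0.1244]
ee_rot: [3.138, -0.001, 0.404]
ft_force: [-0.0, -0.2, 4.7]
opening: 0.0578
```

Contact came at the expected height, 26 mm above the last one. I'll release, retreat and look.

>>> {"name": "send_rows", "arguments": {"deltas": [[[0,0,0.5,0,0,0,0.5],[0,0,0.5,0,0,0,1],[0,0,0,0,0,0,1],[0,0,0,0,0,0,1],[0,0,-20,0,0,0,1],[0,0,-60,0,0,0,1],[0,0,-110,0,0,0,1],[-50,0,-110,0,0,0,1],[-100,0,-110,0,0,0,1],[-100,0,-110,0,0,0,1],[-100,0,-110,0,0,0,1]]]}}

```text
clock: 20.08
ee_pos: [0.4531, -0.3275, 0.2345]
ee_rot: [3.138, -0.002, 0.404]
ft_force: [-0.1, 0.2, -0.8]
opening: 0.0853
```

Run:
```python
from h import *
from station import env
o=env.get_obs();print(o["clock"],o["ee_pos"],o["ft_force"])
ims=[]
for n in("wrist","top","scene"):
    c=env.capture(n);print(n,pot(c,(.543,-.288),.127))
    uv,_=cv2.projectPoints(np.array([[.543,-.288,.08]]),cv2.Rodrigues(c["T"][:3,:3].T)[0],-c["T"][:3,:3].T@c["T"][:3,3],c["K"],c["dist_coeffs"])
    u,v=np.clip(uv.ravel().astype(int),[65,65],[574,414]);ims.append(cv2.resize(c["image"][v-65:v+65,u-65:u+65],(266,266),interpolation=cv2.INTER_CUBIC))
cv2.imwrite("pics/end.png",np.hstack(ims)[...,::-1])
```

```text
20.075 [ 0.4530927  -0.32748789  0.23447879] [-0.13483304  0.22005139 -0.79048026]
wrist (2620, array([ 0.5434, -0.2893,  0.0302]), array([ 0.5433, -0.2893,  0.0298]), np.float64(0.1278))
top (202, array([ 0.5429, -0.2865,  0.0303]), array([ 0.5425, -0.2865,  0.0295]), np.float64(0.1262))
scene (196, array([ 0.5464, -0.2866,  0.0338]), array([ 0.5468, -0.2866,  0.0316]), np.float64(0.1252))
```

View pics/end.png

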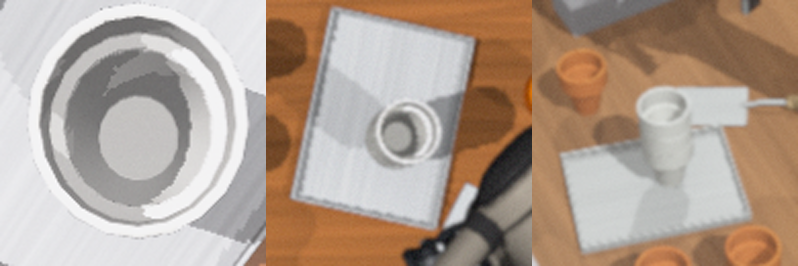

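The final view shows one straight stack in the tray: the top rim is centred at about (137,120) in the wrist crop, and the scene crop shows three collars flush at about (665,130). The rim height is 0.125 to 0.128 m in the three cameras, against 0.127 expected.

```bash
python3 -c "
from station import env
print(env.close_job())"
```

```text
the job is handed in; nothing more can be done
None
```

I nested both bench pots into the tray pot, one after the other, and handed the job in at about 20 s with the gripper open and clear of the stack. I never gripped the beaker, the small pot or the orange pots.

**Last checks:**
- **Seating:** The top rim measured 0.128 m (wrist), 0.126 m (top) and 0.125 m (scene), against 0.127 m for a fully seated stack. Each pot met contact at the expected height, the second 26 mm above the first, at about 5–7 N.
- **Position:** The stack centre is within about 1–2 mm of where the tray pot started, measured in each camera separately. It looks upright.
- **Disagreements:** The cameras differ from each other by about 2–4 mm in position, a bit more than the stated calibration. One rim-tilt fit, made after the first nesting, gave a meaningless result, probably because gripper points got into it. I judged uprightness from the pictures and rim heights instead.

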